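# Find the printed housing whose ballast has come loose

## Task

One of the three closed housings on the white sheet has a steel ballast bar that came unglued inside. Pick the housings up and shake them end to end, back and forth, one at a time, until you find the one that rattles, and set that one in the steel tray. Both sound ones must finish on the white sheet; set every housing down gently, lid up, without dropping it, and leave the other things on the bench where they are.

Things in the scene. Friction and masses are not known exactly. Their poses are not given: they have to be found in the camera images.
- housing_a: one of three look-alike closed housings: grey printed plastic box, 130 (x) by 62 (y) by 58 high, flat sides; lid with four dark corner screws, a round white window towards +x, vent slots towards -x; a black cable gland 16 across sticks out 12 from the -x end at mid height. Origin: middle of the underside; z up through the lid. They stand on the sheet side by side, 125 apart, turned as it is
- housing_b: looks the same as housing_a. True of all three: 0.38 to 0.51 kg in all, sound or not, with a steel ballast of about 0.24 kg inside. Two have it fixed; in one, drawn anew at each start (a, b or c), it is a loose round bar, 32 across, lying along y, free to roll 40 either way along x from the middle, where it starts. It stays at the end it ran to while the housing is held level
- housing_c: looks the same as housing_a. A loose bar runs when its housing is tipped over 10 degrees about y (fast beyond 15) or jerked along x (70 mm in 0.3 s). It knocks on the end wall, a spike of 3 to 20 N at the wrist for about 10 ms, within about 0.5 s; run from one end to the other, it swings the moment at the wrist about y by 0.1 to 0.2 N m. A sound housing does neither
- sheet: white paper sheet lying fixed on the bench, 280 (x) by 400 (y), its top 2 above the bench; the housings stand on it in a row along its y. Origin: its middle, on the bench; z up
- tray: empty shallow steel tray, fixed to the bench, 180 (x) by 240 (y) outside, walls 4 thick with a thin rolled rim, 27 high in all, floor top 4 above the bench. Origin: its middle, on the bench; z up
- pot_small: round clear pot with a white lid, 52 across, 28 high, on the sheet beyond the row; leave it. Origin: middle of the underside
- pot_large: round clear pot with a black lid, 70 across, 34 high, on the bench beyond the sheet; leave it. Origin: middle of the underside
- scraper: scraper with a black handle, 190 long, 36 wide, 16 high, lying on the sheet between the row and the robot; leave it. Origin: about its middle, at the underside; x towards the blade
- caliper: steel caliper with a black reader, 235 long, 75 over the jaws, 14 high, on the bench between the tray and the robot; leave it. Origin: middle of the underside; x along the beam, away from the jaws
- glue: glue bottle, 40 across, 110 high, upright on the bench beyond the tray; leave it. Origin: middle of the underside
Not all that is in view belongs to the job. Leave any yellow look-alike of the housing_b alone. Leave any orange look-alike of the housing_a alone.

How it is judged:
On the way, in this order (a step that is already met when the one before it is completed fails the run):
1. the housing with the loose bar is shaken clear of the bench: the bar runs to one end of it (((height (world z) of housing_a above 0.03 m and distance between ballast and housing_a below 0.055 m and (x of ballast in the frame of housing_a above 0.02 m or x of ballast in the frame of housing_a below -0.02 m)) or (height (world z) of housing_b above 0.03 m and distance between ballast and housing_b below 0.055 m and (x of ballast in the frame of housing_b above 0.02 m or x of ballast in the frame of housing_b below -0.02 m)) or (height (world z) of housing_c above 0.03 m and distance between ballast and housing_c below 0.055 m and (x of ballast in the frame of housing_c above 0.02 m or x of ballast in the frame of housing_c below -0.02 m)))).
2. shaken the other way, the bar runs back over the middle (((height (world z) of housing_a above 0.03 m and distance between ballast and housing_a below 0.055 m and x of ballast in the frame of housing_a between -0.012 and 0.012 m) or (height (world z) of housing_b above 0.03 m and distance between ballast and housing_b below 0.055 m and x of ballast in the frame of housing_b between -0.012 and 0.012 m) or (height (world z) of housing_c above 0.03 m and distance between ballast and housing_c below 0.055 m and x of ballast in the frame of housing_c between -0.012 and 0.012 m))).
3. and to an end again (((height (world z) of housing_a above 0.03 m and distance between ballast and housing_a below 0.055 m and (x of ballast in the frame of housing_a above 0.02 m or x of ballast in the frame of housing_a below -0.02 m)) or (height (world z) of housing_b above 0.03 m and distance between ballast and housing_b below 0.055 m and (x of ballast in the frame of housing_b above 0.02 m or x of ballast in the frame of housing_b below -0.02 m)) or (height (world z) of housing_c above 0.03 m and distance between ballast and housing_c below 0.055 m and (x of ballast in the frame of housing_c above 0.02 m or x of ballast in the frame of housing_c below -0.02 m)))).
At the end, for the whole second after the job is handed in: The housing that holds the loose bar lies on the tray's floor (underside within 6 mm of it), and each of the two sound ones lies on the white sheet with its middle inside the sheet's edges; all three flat, lid up (tilt under 0.08 rad) and at rest (((distance between ballast and housing_a below 0.055 m and x of housing_a in the frame of tray between -0.086 and 0.086 m and y of housing_a in the frame of tray between -0.116 and 0.116 m and z of housing_a in the frame of tray between 0 and 0.01 m and angle between housing_a's own z axis and vertical below 0.08 rad and linear speed of housing_a below 0.02 m/s) or (distance between ballast and housing_a above 0.055 m and x of housing_a in the frame of sheet between -0.14 and 0.14 m and y of housing_a in the frame of sheet between -0.2 and 0.2 m and z of housing_a in the frame of sheet between -0.002 and 0.008 m and angle between housing_a's own z axis and vertical below 0.08 rad and linear speed of housing_a below 0.02 m/s)) and ((distance between ballast and housing_b below 0.055 m and x of housing_b in the frame of tray between -0.086 and 0.086 m and y of housing_b in the frame of tray between -0.116 and 0.116 m and z of housing_b in the frame of tray between 0 and 0.01 m and angle between housing_b's own z axis and vertical below 0.08 rad and linear speed of housing_b below 0.02 m/s) or (distance between ballast and housing_b above 0.055 m and x of housing_b in the frame of sheet between -0.14 and 0.14 m and y of housing_b in the frame of sheet between -0.2 and 0.2 m and z of housing_b in the frame of sheet between -0.002 and 0.008 m and angle between housing_b's own z axis and vertical below 0.08 rad and linear speed of housing_b below 0.02 m/s)) and ((distance between ballast and housing_c below 0.055 m and x of housing_c in the frame of tray between -0.086 and 0.086 m and y of housing_c in the frame of tray between -0.116 and 0.116 m and z of housing_c in the frame of tray between 0 and 0.01 m and angle between housing_c's own z axis and vertical below 0.08 rad and linear speed of housing_c below 0.02 m/s) or (distance between ballast and housing_c above 0.055 m and x of housing_c in the frame of sheet between -0.14 and 0.14 m and y of housing_c in the frame of sheet between -0.2 and 0.2 m and z of housing_c in the frame of sheet between -0.002 and 0.008 m and angle between housing_c's own z axis and vertical below 0.08 rad and linear speed of housing_c below 0.02 m/s))); the robot touches nothing.
It fails at once if a housing is dropped or knocked over: out of the fingers it moves faster than 0.35 m/s ((contact force between housing_a and the fingers below 0.5 N and linear speed of housing_a above 0.35 m/s) or (contact force between housing_b and the fingers below 0.5 N and linear speed of housing_b above 0.35 m/s) or (contact force between housing_c and the fingers below 0.5 N and linear speed of housing_c above 0.35 m/s)).
It fails at once if one of the other things is shifted by more than 20 mm or the glue bottle is tipped over (distance of any of pot_small, pot_large, scraper, caliper, glue from where it was at the start of the episode above 0.02 m or angle between glue's own z axis and vertical above 0.5 rad).
It also fails if it takes over 72 s, if anything falls off the work surface, if the arm or the gripper's body presses on something with over 40 N, if the wrist force passes 120 N, or if a joint passes its speed limit or range.

## Robot

A 7-joint arm with a two-finger parallel gripper is mounted at the origin on the work surface. World frame = base frame: x ahead of the robot, y to its left, z up, the work surface at z = 0. Lengths are in m, angles in rad, forces in N, time in s.
With the tool pointing down it reaches from about 0.4 to 0.85 m from the base axis. Payload 4.5 kg.
Tool frame: the origin (TCP) lies where the fingers leave the gripper's body, on its centre line; the fingertips stand 64 mm ahead of it and the grasp point (between the pads) lies 45 mm ahead of it; z points along the fingers, y is the direction in which the jaws open and shut (so a half turn about z gives the same grasp; the last joint's range is limited). The gripper opens to 88 mm and grips with 3 to 60 N. Pads are 18 mm wide; open, the fingers measure 123 mm over their backs; the gripper's body (75 mm by 187 mm) begins 45 mm behind the grasp point.
Start: joints at [1.177, 0.689, -0.195, 1.565, 0.157, 0.902, -0.215], TCP at [0.259, -0.569, 0.303] pointing down, gripper open.
Joint ranges: [-3.01, 3.01], [-0.46, 2.08], [-1.47, 1.51], [0.13, 2.56], [-1, 4.14], [0.04, 2.09], [-2.66, 2.66]. Speed limits (rad/s): [2.57, 2.57, 3.14, 3.14, 3.14, 3.14, 3.14].

## Interface

Orientations are given as a unit quaternion [x, y, z, w].
In Python, from plant import monitor, snapshot, workorder, finder gives the robot as it stands.
- The arm moves only by the tool carry_out, never from a script. Its argument "motion" is one flat list of numbers, 6 for each row, row after row: the shift along the tool's x, y, z in cm, then the turn, a rotation vector about the tool's x, y, z in rad. In form: [x, y, z, rx, ry, rz, x, y, z, rx, ry, rz, ...]. A call has 1 to 8 rows; each row shifts and turns the commanded pose from where the row before left it, along the tool's axes as they then stand; what a row does not reach is not made up. A row lasts 1/8 s, in which the tool goes at most 62.5 mm and 10.7 degrees, less where a joint would pass 70% of its speed; a pose out of reach is approached as far as the arm can. A call with a gripper value outside its range is refused whole. "hand" is the finger opening in cm, from 0 to 8.81, set as the call begins (left out, the last holds). The fingers move at their own pace and stop on an object; "grip_force" is the grip in N (left out, the last holds). Time passes only in rows, so rows that do not move let the fingers close. It gives the time, the measured TCP pose, the force and the opening at its end, in the units of the state.
- monitor.get_state(): the state, without advancing time (a new reading comes with each control period).
- snapshot(name): name is "scene" or "top" or "wrist"; returns a dict with "frame" (400x640x3 uint8, red, green, blue), "range_z" (400x640 float32, m along the optical axis (not along the pixel's ray), 0 where there is no reading), "fx", "fy", "cx", "cy" (pixels), "D" ([k1, k2, p1, p2, k3] as OpenCV has them; the pictures are not rectified), "rvec" (rotation vector, rad) and "tvec" (3), from world to camera coordinates, as OpenCV has them; the wrist camera has in their place "hand_eye" (4x4, takes a point from camera to tool coordinates, whose origin is the TCP and whose axes are the flange's). Camera axes: x right, y down, z forward; pixel columns grow to the right and rows downward; lengths in m; the calibration is good to about 2 mm. A picture is of the moment at which its call begins: read the wrist's pose just before it.
- workorder.finish_job(): hands the job in, once; it reports no verdict.
Trained networks look in a picture, given as the dict that the camera call returned (one of the last four; its "shot" number tells which), for a name from the list of things; names that differ only in an ending like _2 or _b are one class to them, and where a whole thing is asked for, a point or a joint stands for the part that bears it (a point fixed in the world has none). Each returns a list of dicts, best first, with "p" (0 to 1); they miss things now and then, are a little off and sometimes report something else, mostly with a low value. They report only what shows in the picture. A call takes as long as a camera call. They do not tell look-alikes from the thing itself.
- finder.masks_of(picture, thing): "pixels" (400x640 bool, what is visible of it) and "extent" ([left, top, right, bottom] in pixels, round what is visible of it).
The state is a dict: "clock": time; "q": joint angles; "qd": joint speeds; "joint_torque": joint torques, N m; "tool_pos": TCP position; "eef_rot": TCP orientation; "contact_force": force on the tool from outside, world axes, zero at the start; "moment": the same for the moment, N m; "opening": opening from 0.0 (shut) to 1.0 (fully open).
Only numpy, scipy, OpenCV 4.12 (cv2) and the standard library are available. Lean on these libraries where they do the work, as an engineer would, in place of code of your own. Each camera call takes 0.05 s, during which the arm holds its last target. There are 200 camera calls.

## Working session

There is one attempt and no reset: what is moved stays moved. The work goes in short steps, Python scripts to look and compute and a tool call to move; the robot and the scene stay as the last step left them, time stands still between calls to the robot, and variables do not carry over. Pictures are saved under pics/ and viewed, about 8 in all and at most 12, crops included, and the job is handed in when it is done.

Besides the shell and the picture viewer there is one more tool, called after "Emit:" as name(argument=value, ...) on one line, values as JSON. carry_out: Moves the arm, as the interface text tells. Its arguments: {"type":"object","properties":{"motion":{"type":"array"},"hand":{"type":"number"},"grip_force":{"type":"number"}},"required":["motion"]}

```bash
mkdir -p pics
cat > h.py <<'E'
import numpy as np, cv2
from scipy.spatial.transform import Rotation as R
from plant import monitor, snapshot, workorder, finder
def world(p, mask=None):
    K=np.array([[p['fx'],0,p['cx']],[0,p['fy'],p['cy']],[0,0,1]])
    v,u=np.nonzero((p['range_z']>0)&(mask if mask is not None else True))
    z=p['range_z'][v,u]
    n=cv2.undistortPoints(np.stack([u,v],1).astype(np.float64)[:,None],K,np.array(p['D']))[:,0]
    c=np.c_[n*z[:,None],z]
    if 'rvec' in p:
        M=cv2.Rodrigues(np.array(p['rvec'],float))[0]; return (c-np.ravel(p['tvec']))@M,u,v
    s=p['state']; H=np.array(p['hand_eye']); t=c@H[:3,:3].T+H[:3,3]
    return R.from_quat(s['eef_rot']).apply(t)+s['tool_pos'],u,v
def shot(n):
    s=monitor.get_state(); p=snapshot(n); p['state']=s; return p
def save(p,f,crop=None,k=1):
    im=p['frame'][:,:,::-1]
    if crop: im=im[crop[1]:crop[3],crop[0]:crop[2]]
    cv2.imwrite(f,cv2.resize(im,None,fx=k,fy=k,interpolation=cv2.INTER_CUBIC))
E
python3 - <<'E'
from h import *
s=monitor.get_state(); print(s)
for n in ['top','scene']:
    p=shot(n); save(p,f'pics/{n}0.png')
    for t in ['housing_a','sheet','tray','scraper','caliper','glue','pot_small','pot_large']:
        for d in finder.masks_of(p,t):
            w,_,_=world(p,d['pixels'])
            if len(w)<20: continue
            zt=np.percentile(w[:,2],95); top=w[w[:,2]>zt-.008]
            r=cv2.minAreaRect((top[:,:2]*1000).astype(np.float32))
            print(n,t,round(d['p'],2),d['extent'],'ztop',round(zt,3),'rect',np.round(r[0],0),np.round(r[1],0),round(r[2],1))
E
```

```text
{'clock': 0.0, 'q': array([ 1.17679365,  0.68997631, -0.19449533,  1.56634211,  0.15729848,
        0.90248122, -0.21510335]), 'qd': array([ 3.87222608e-05, -6.45066288e-04,  3.62630164e-04,  2.40739763e-03,
       -1.06082158e-03,  1.95946516e-03, -5.59582092e-04]), 'joint_torque': array([-1.21150390e-05, -5.27553713e+01, -1.26689471e+00, -1.53423500e+01,
       -5.26853395e-02,  6.56865654e-03,  1.35418240e-04]), 'tool_pos': array([ 0.25903809, -0.56823024,  0.30191475]), 'eef_rot': array([ 9.77202848e-01,  2.12305838e-01, -2.61125244e-04, -8.70118533e-04]), 'contact_force': array([ 1.05464886, -0.29479213,  0.33251478]), 'moment': array([ 0.02257839, -0.03664289, -0.04271389]), 'opening': 0.9972782988569266}
top housing_a 0.93 [204.6, 268.4, 262.3, 304.9] ztop 0.062 rect [254. 238.] [129.  63.] 76.1
top housing_a 0.92 [186.6, 152.0, 216.5, 203.3] ztop 0.064 rect [537. 322.] [ 63. 130.] 84.5
top housing_a 0.88 [152.2, 258.4, 179.6, 312.3] ztop 0.062 rect [251. 415.] [ 64. 131.] 81.9
top housing_a 0.85 [228.8, 153.3, 263.5, 202.4] ztop 0.064 rect [536. 202.] [ 62. 130.] 85.0
top hou
[... 1604 characters left out ...]
.6, 269.2] ztop 0.006 rect [524. 203.] [404. 289.] 85.0
scene tray 0.65 [174.9, 171.8, 279.7, 251.2] ztop 0.027 rect [ 486. -222.] [187. 240.] 11.4
scene scraper 0.82 [355.8, 179.4, 415.5, 187.1] ztop 0.02 rect [412. 197.] [156.  35.] 89.9
scene caliper 0.89 [170.4, 162.2, 254.3, 189.6] ztop 0.017 rect [ 352. -270.] [ 69. 229.] 10.6
scene caliper 0.23 [354.4, 177.6, 418.4, 189.5] ztop 0.02 rect [412. 192.] [ 48. 165.] 6.0
scene glue 0.79 [249.4, 226.8, 264.0, 261.2] ztop 0.11 rect [ 615. -132.] [18. 19.] 24.7
scene pot_small 0.89 [386.0, 239.2, 412.0, 267.4] ztop 0.032 rect [636. 198.] [51. 48.] 18.0
scene pot_large 0.63 [429.9, 271.1, 463.8, 308.1] ztop 0.036 rect [735. 283.] [64. 70.] 65.5
```

Run:
```python
from h import *
p=shot('top'); 
a=cv2.resize(p['frame'][90:340,130:480,::-1],None,fx=2.2,fy=2.2,interpolation=cv2.INTER_CUBIC)
cv2.imwrite('pics/t1.png',a)
save(p,'pics/t2.png',(165,120,335,250),4)
```

```text
(no output)
```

View pics/t1.png

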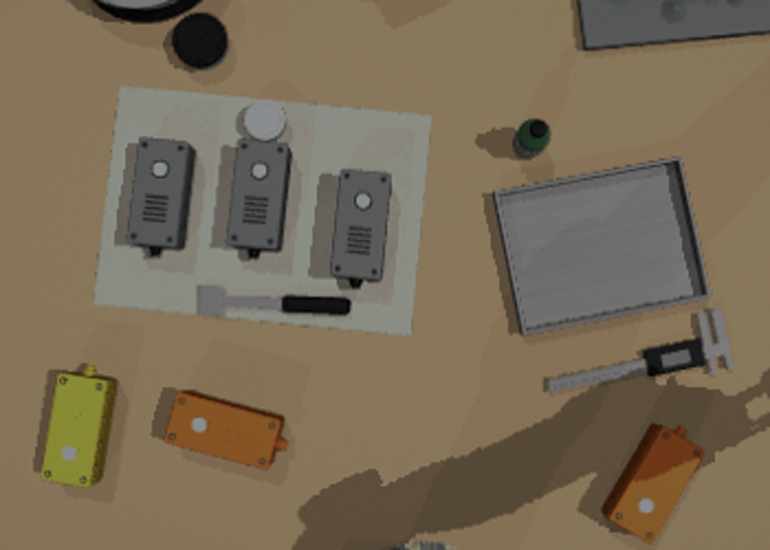

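View pics/t2.png

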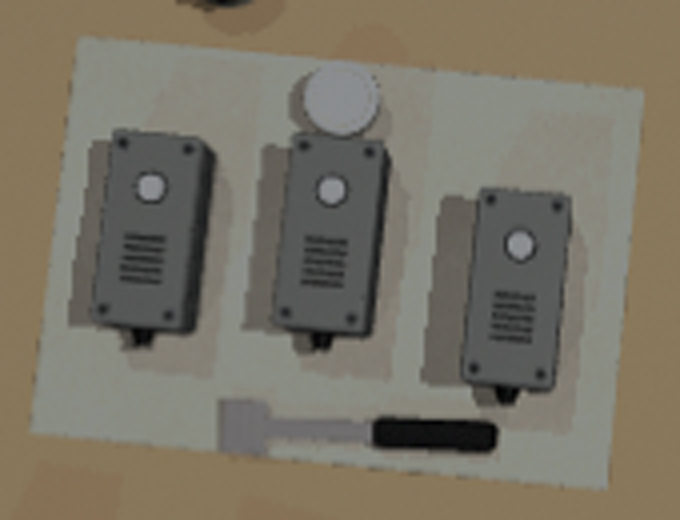

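Candidates in the top view: grey housings at (201,177), (246,178) and (293,194) on the sheet. The look-alikes are yellow at (166,285) and orange at (233,286) and (425,309), all off the sheet. The grey three match the description: window towards +x, gland towards -x, yaw about -5°. The close crop confirms them. I'll start with the rightmost, nearest the tray.

```bash
cat > plan.py <<'E'
import sys
from h import *
def plan(x,y,z,yaw,n):
    """rows to bring the TCP to x,y,z pointing down, tool x at yaw (deg), n rows (even straight line)"""
    s=monitor.get_state(); p=np.array(s['tool_pos']); r=R.from_quat(s['eef_rot'])
    g=R.from_euler('z',yaw,degrees=True)*R.from_euler('x',180,degrees=True)
    t=np.array([x,y,z]); p0=p.copy(); out=[]
    rv=(r.inv()*g).as_rotvec()/n
    for i in range(n):
        d=np.round(r.inv().apply(p0+(t-p0)*(i+1)/n-p)*100,1); w=np.round(rv,3)
        out+=list(d)+list(w); p=p+r.apply(d/100); r=r*R.from_rotvec(w)
    print([float(v)+0 for v in out],'end',np.round(p,4),'clock',s['clock'],'q',np.round(s['q'],2))
if __name__=='__main__':
    a=[float(v) for v in sys.argv[1:]]; plan(*a[:4],int(a[4]))
E
python3 plan.py .5025 .077 .2 -5 16
```

```text
[3.1, -3.0, 0.6, 0.0, 0.0, 0.032, 2.9, -3.2, 0.7, 0.0, 0.0, 0.032, 2.9, -3.2, 0.6, 0.0, 0.0, 0.032, 2.7, -3.3, 0.7, 0.0, 0.0, 0.032, 2.7, -3.4, 0.6, 0.0, 0.0, 0.032, 2.5, -3.5, 0.7, 0.0, 0.0, 0.032, 2.4, -3.6, 0.6, 0.0, 0.0, 0.032, 2.3, -3.6, 0.6, 0.0, 0.0, 0.032, 2.2, -3.8, 0.7, 0.0, 0.0, 0.032, 2.1, -3.7, 0.6, 0.0, 0.0, 0.032, 1.9, -3.9, 0.7, 0.0, 0.0, 0.032, 1.8, -3.9, 0.6, 0.0, 0.0, 0.032, 1.7, -4.0, 0.6, 0.0, 0.0, 0.032, 1.6, -4.0, 0.7, 0.0, 0.0, 0.032, 1.4, -4.0, 0.6, 0.0, 0.0, 0.032, 1.4, -4.2, 0.7, 0.0, 0.0, 0.032] end [0.503  0.0774 0.1997] clock 0.95 q [ 1.18  0.69 -0.19  1.57  0.16  0.9  -0.22]
```

Emit:
carry_out(motion=[3.1,-3.0,0.6,0,0,0.032,2.9,-3.2,0.7,0,0,0.032,2.9,-3.2,0.6,0,0,0.032,2.7,-3.3,0.7,0,0,0.032,2.7,-3.4,0.6,0,0,0.032,2.5,-3.5,0.7,0,0,0.032,2.4,-3.6,0.6,0,0,0.032,2.3,-3.6,0.6,0,0,0.032], hand=8.8)

```text
clock: 1.95
tool_pos: [0.3814, -0.245, 0.2518]
eef_rot: [0.996, 0.085, 0.0, 0.0]
contact_force: [-0.5, -0.7, -0.7]
opening: 0.998
```

Emit:
carry_out(motion=[2.2,-3.8,0.7,0,0,0.032,2.1,-3.7,0.6,0,0,0.032,1.9,-3.9,0.7,0,0,0.032,1.8,-3.9,0.6,0,0,0.032,1.7,-4.0,0.6,0,0,0.032,1.6,-4.0,0.7,0,0,0.032,1.4,-4.0,0.6,0,0,0.032,1.4,-4.2,0.7,0,0,0.032])

```text
clock: 2.95
tool_pos: [0.5037, 0.0788, 0.1997]
eef_rot: [0.999, -0.043, 0.0, -0.0]
contact_force: [1.3, 0.1, -0.6]
opening: 1.0
```

Run:
```python
from h import *
from plan import plan
s=monitor.get_state(); print(np.round(s['tool_pos'],4),np.round(s['eef_rot'],3))
p=shot('wrist'); save(p,'pics/w1.png')
for d in finder.masks_of(p,'housing_c'):
    w,_,_=world(p,d['pixels']); zt=np.percentile(w[:,2],90); top=w[abs(w[:,2]-zt)<.006]
    r=cv2.minAreaRect((top[:,:2]*1000).astype(np.float32)); print(d['p'],d['extent'],zt,r)
plan(.5025,.077,.08,-5,8)
```

```text
[0.5037 0.0788 0.1997] [ 0.999 -0.043  0.    -0.   ]
0.91 [91.3, 79.4, 221.8, 262.8] 0.0617014503829688 ((537.6758422851562, 201.50596618652344), (62.76344680786133, 129.17481994628906), 84.8692398071289)
0.7 [279.7, 115.3, 370.1, 283.6] 0.0615982693771848 ((504.2336120605469, 76.72735595703125), (62.239097595214844, 126.5351791381836), 85.06077575683594)
0.63 [0.0, 99.1, 98.4, 243.5] 0.06111884028129043 ((548.3409423828125, 302.957275390625), (34.0345458984375, 107.7673568725586), 80.20836639404297)
[0.0, 0.1, 1.5, -0.001, 0.0, 0.001, 0.0, 0.1, 1.5, -0.001, 0.0, 0.001, -0.1, 0.1, 1.5, -0.001, 0.0, 0.001, 0.0, 0.1, 1.5, -0.001, 0.0, 0.001, 0.0, 0.0, 1.4, -0.001, 0.0, 0.001, 0.0, 0.1, 1.5, -0.001, 0.0, 0.001, -0.1, 0.1, 1.5, -0.001, 0.0, 0.001, 0.0, 0.1, 1.5, -0.001, 0.0, 0.001] end [0.5024 0.077  0.0801] clock 3.05 q [-0.32  0.71  0.11  2.01 -0.19  0.42 -1.71]
```

View pics/w1.png

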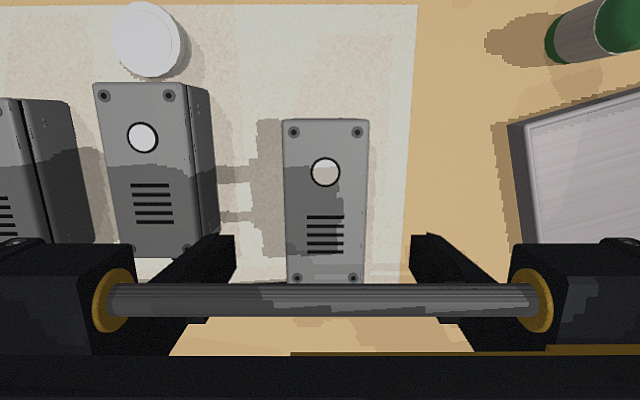

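The wrist view shows the target housing at (325,200), between the fingers at (235,260) and (410,260), with the neighbour and pot clear. The wrist fit gives (504, 77), which agrees with the top view.

Emit:
carry_out(motion=[0,0.1,2,0,0,0,0,0.1,2,0,0,0,0,0,2,0,0,0,0,0,2,0,0,0,0,0,1.5,0,0,0,0,0,1.5,0,0,0,0,0,1,0,0,0,0,0,0,0,0,0])

```text
clock: 4.05
tool_pos: [0.5026, 0.0753, 0.0792]
eef_rot: [0.999, -0.042, -0.0, 0.0]
contact_force: [-0.4, -0.1, -0.2]
opening: 0.998
```

Emit:
carry_out(motion=[0,0,0,0,0,0,0,0,0,0,0,0,0,0,0,0,0,0,0,0,0,0,0,0,0,0,0,0,0,0,0,0,0,0,0,0], hand=5, grip_force=50)

```text
clock: 4.8
tool_pos: [0.5031, 0.0758, 0.0801]
eef_rot: [0.999, -0.042, 0.0, -0.0]
contact_force: [0.2, 2.1, 5.8]
opening: 0.704
```

Emit:
carry_out(motion=[0,0,-0.5,0,0,0,0,0,-1.5,0,0,0,0,0,-2.5,0,0,0,0,0,-3,0,0,0,0,0,-3,0,0,0,0,0,-2,0,0,0,0,0,0,0,0,0,0,0,0,0,0,0])

```text
clock: 5.8
tool_pos: [0.5022, 0.0753, 0.2043]
eef_rot: [0.999, -0.042, -0.001, 0.0]
contact_force: [-0.4, 0.5, -4.1]
opening: 0.701
```

```bash
python3 -c "
from h import *
s=monitor.get_state();print(s['clock'],s['tool_pos'],s['contact_force'],s['moment'],s['opening'])"
```

```text
5.8 [0.50215961 0.07525464 0.20427651] [-0.42662881  0.45706949 -4.05903433] [0.05856144 0.02083687 0.024806  ] 0.7009220247655984
```

Emit:
carry_out(motion=[0,0,0,0,0.17,0,0,0,0,0,0.17,0,0,0,0,0,0,0,0,0,0,0,0,0,0,0,0,0,-0.17,0,0,0,0,0,-0.17,0,0,0,0,0,0,0,0,0,0,0,0,0])

```text
clock: 6.8
tool_pos: [0.5069, 0.0824, 0.2093]
eef_rot: [0.997, -0.039, -0.059, -0.011]
contact_force: [-1.0, -0.2, -5.2]
opening: 0.698
```

```bash
python3 -c "
from h import *
s=monitor.get_state();print(s['clock'],s['tool_pos'],s['eef_rot'],s['contact_force'],s['moment'],s['opening'])"
```

```text
6.8 [0.50691    0.08238226 0.20925379] [ 0.99741298 -0.03919222 -0.05923531 -0.01106812] [-0.96987997 -0.21775547 -5.16428185] [ 0.0037148  -0.14223925  0.03273533] 0.6984579917847973
```

Emit:
carry_out(motion=[0,0,0,0,-0.17,0,0,0,0,0,-0.17,0,0,0,0,0,0,0,0,0,0,0,0,0,0,0,0,0,0.17,0,0,0,0,0,0.17,0,0,0,0,0,0,0,0,0,0,0,0,0])

```text
clock: 7.8
tool_pos: [0.5075, 0.0832, 0.2103]
eef_rot: [0.997, -0.039, -0.06, -0.012]
contact_force: [0.9, -0.3, -4.8]
opening: 0.7
```

```bash
python3 -c "
from h import *
s=monitor.get_state();print(s['clock'],s['tool_pos'],s['eef_rot'],s['contact_force'],s['moment'],s['opening'])"
```

```text
7.8 [0.50746753 0.08315884 0.21034513] [ 0.99734519 -0.03873559 -0.06049824 -0.01192007] [ 0.87711985 -0.25913617 -4.78772991] [-0.01440319 -0.24721126 -0.07721626] 0.6995063655247722
```

```bash
python3 -c "
from h import *
M=[]
for i in range(4):
    s=monitor.get_state();M.append(s['moment']);snapshot('top')
print(np.round(M,3))
print(np.round(s['q'],3))
g=R.from_euler('z',-5,degrees=True)*R.from_euler('x',180,degrees=True)
print((g.inv()*R.from_quat(s['eef_rot'])).as_rotvec())
p=shot('scene');save(p,'pics/s3.png',(230,80,430,240),4)"
```

```text
[[-0.014 -0.247 -0.077]
 [-0.033 -0.216 -0.042]
 [ 0.022 -0.201 -0.038]
 [ 0.001 -0.187 -0.021]]
[-0.4    0.748  0.299  1.912 -0.412  0.662 -1.469]
[ 0.01799212 -0.12115757 -0.00913605]
```

View pics/s3.png

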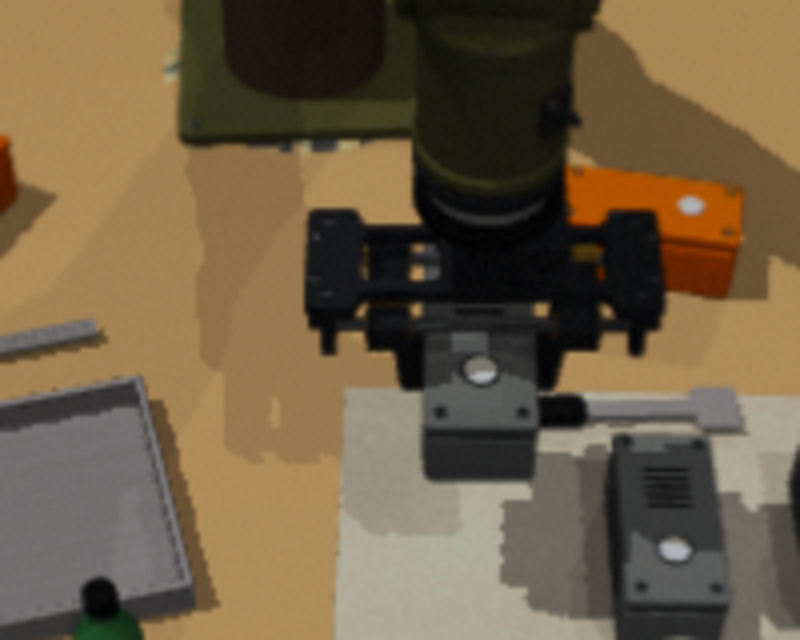

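The scene crop shows the housing firmly held at about (480,390), nose slightly down. The nose-up tilt ran into joint 6's lower limit. I'll move up and out for wrist room and level there.

```bash
python3 plan.py .59 .077 .30 -5 8
```

```text
[0.9, 0.0, -1.2, -0.002, 0.015, 0.001, 0.9, -0.1, -1.3, -0.002, 0.015, 0.001, 0.9, 0.0, -1.2, -0.002, 0.015, 0.001, 0.9, 0.0, -1.2, -0.002, 0.015, 0.001, 1.0, 0.0, -1.2, -0.002, 0.015, 0.001, 1.0, -0.1, -1.2, -0.002, 0.015, 0.001, 1.0, 0.0, -1.1, -0.002, 0.015, 0.001, 1.0, 0.0, -1.2, -0.002, 0.015, 0.001] end [0.5903 0.0769 0.3001] clock 8.05 q [-0.4   0.75  0.3   1.91 -0.41  0.66 -1.47]
```

Emit:
carry_out(motion=[1.2,0,-1.6,-0.003,0.02,0.001,1.2,-0.1,-1.6,-0.003,0.02,0.001,1.2,0,-1.6,-0.003,0.02,0.001,1.3,0,-1.6,-0.003,0.02,0.001,1.3,0,-1.6,-0.003,0.02,0.001,1.3,-0.1,-1.6,-0.003,0.02,0.001,0,0,0,0,0,0,0,0,0,0,0,0])

```text
clock: 9.05
tool_pos: [0.588, 0.0773, 0.3]
eef_rot: [0.999, -0.042, -0.001, -0.0]
contact_force: [-0.7, 0.3, -5.9]
opening: 0.696
```

```bash
cat > r.py <<'E'
from h import *
M=[]
for i in range(4):
    s=monitor.get_state();M.append(np.r_[s['contact_force'],s['moment']]);snapshot('top')
g=R.from_euler('z',-5,degrees=True)*R.from_euler('x',180,degrees=True)
print('F',np.round(np.mean(M,0),3),'My',np.round(np.array(M)[:,4],3),'pos',np.round(s['tool_pos'],4),'tilt',np.round((g.inv()*R.from_quat(s['eef_rot'])).as_rotvec(),3),'q',np.round(s['q'],2),'op',round(s['opening'],3),'t',s['clock'])
E
python3 r.py
```

```text
F [-0.208  0.02  -5.291  0.058  0.036 -0.019] My [0.084 0.007 0.031 0.021] pos [0.588  0.0773 0.2996] tilt [-0.    -0.003 -0.003] q [-0.43  0.68  0.4   1.69 -0.34  0.85 -1.54] op 0.698 t 9.2
```

Emit:
carry_out(motion=[0,0,0,0,0.17,0,0,0,0,0,0.17,0,0,0,0,0,0,0,0,0,0,0,0,0,0,0,0,0,-0.17,0,0,0,0,0,-0.17,0,0,0,0,0,0,0,0,0,0,0,0,0])

```text
clock: 10.25
tool_pos: [0.5892, 0.077, 0.3]
eef_rot: [0.999, -0.042, 0.001, 0.0]
contact_force: [-1.4, -0.8, -4.4]
opening: 0.698
```

```bash
python3 r.py
```

```text
F [-0.272 -0.376 -4.344  0.04   0.034 -0.007] My [0.016 0.037 0.059 0.024] pos [0.5881 0.0775 0.3003] tilt [ 0.    -0.001 -0.003] q [-0.44  0.68  0.41  1.69 -0.34  0.85 -1.54] op 0.701 t 10.4
```

Emit:
carry_out(motion=[0,0,0,0,-0.17,0,0,0,0,0,-0.17,0,0,0,0,0,0,0,0,0,0,0,0,0,0,0,0,0,0.17,0,0,0,0,0,0.17,0,0,0,0,0,0,0,0,0,0,0,0,0])

```text
clock: 11.45
tool_pos: [0.5889, 0.0778, 0.3011]
eef_rot: [0.999, -0.042, -0.001, -0.0]
contact_force: [-0.3, 0.2, -4.9]
opening: 0.697
```

```bash
python3 r.py
```

```text
F [ 0.242  0.377 -4.529  0.02  -0.01  -0.028] My [ 0.026  0.01  -0.027 -0.048] pos [0.5898 0.0772 0.3002] tilt [ 0.    -0.001 -0.003] q [-0.44  0.68  0.41  1.68 -0.34  0.85 -1.53] op 0.7 t 11.6
```

Emit:
carry_out(motion=[0,0,0,0,0.18,0,0,0,0,0,0.18,0,0,0,0,0,0,0,0,0,0,0,0,0,0,0,0,0,0,0,0,0,0,0,0,0,0,0,0,0,-0.18,0,0,0,0,0,-0.18,0])

```text
clock: 12.65
tool_pos: [0.5892, 0.0777, 0.3006]
eef_rot: [0.999, -0.042, -0.003, -0.001]
contact_force: [0.1, 0.4, -6.6]
opening: 0.703
```

```bash
python3 r.py
```

```text
F [ 1.96  -0.233 -5.048  0.027 -0.24   0.006] My [-0.129 -0.653 -0.149 -0.027] pos [0.5912 0.0769 0.2996] tilt [ 0.     0.005 -0.003] q [-0.44  0.69  0.42  1.68 -0.35  0.84 -1.52] op 0.701 t 12.8
```

Emit:
carry_out(motion=[0,0,0,0,-0.18,0,0,0,0,0,-0.18,0,0,0,0,0,0,0,0,0,0,0,0,0,0,0,0,0,0,0,0,0,0,0,0,0,0,0,0,0,0.18,0,0,0,0,0,0.18,0])

```text
clock: 13.85
tool_pos: [0.5892, 0.0774, 0.3003]
eef_rot: [0.999, -0.042, 0.003, -0.0]
contact_force: [-0.4, -0.4, -5.8]
opening: 0.698
```

```bash
python3 r.py; python3 plan.py .504 .076 .083 -5 12
```

```text
F [-1.427e+00  1.960e-01 -4.751e+00  8.200e-02  2.060e-01  2.000e-03] My [0.004 0.628 0.186 0.005] pos [0.5867 0.078  0.3006] tilt [ 0.002 -0.005 -0.004] q [-0.45  0.68  0.42  1.69 -0.36  0.85 -1.52] op 0.7 t 14.0
[-0.7, 0.1, 1.8, 0.0, 0.0, 0.0, -0.7, 0.1, 1.8, 0.0, 0.0, 0.0, -0.7, 0.0, 1.8, 0.0, 0.0, 0.0, -0.7, 0.1, 1.9, 0.0, 0.0, 0.0, -0.7, 0.1, 1.8, 0.0, 0.0, 0.0, -0.7, 0.1, 1.8, 0.0, 0.0, 0.0, -0.6, 0.0, 1.8, 0.0, 0.0, 0.0, -0.7, 0.1, 1.8, 0.0, 0.0, 0.0, -0.7, 0.1, 1.8, 0.0, 0.0, 0.0, -0.7, 0.1, 1.8, 0.0, 0.0, 0.0, -0.7, 0.1, 1.9, 0.0, 0.0, 0.0, -0.7, 0.0, 1.8, 0.0, 0.0, 0.0] end [0.5041 0.0763 0.0828] clock 14.05 q [-0.45  0.69  0.42  1.68 -0.36  0.85 -1.52]
```

Settled moments are equal after both tips (-0.027 and +0.005 N m; the transients are the arm stopping), so this one is sound. I'll put it back.

Emit:
carry_out(motion=[-1.1,0.1,2.5,0,0,0,-1.2,0.1,3,0,0,0,-1.2,0.1,3,0,0,0,-1.2,0.1,3,0,0,0,-1.2,0.1,3,0,0,0,-1.2,0.1,3,0,0,0,-1,0.1,2.5,0,0,0,0,0,1,0,0,0])

```text
clock: 15.05
tool_pos: [0.5082, 0.0775, 0.088]
eef_rot: [0.999, -0.042, -0.002, -0.001]
contact_force: [-0.5, 0.5, -4.1]
opening: 0.696
```

```bash
python3 r.py
```

```text
F [ 0.169  0.465 -4.496  0.038 -0.026 -0.007] My [-0.01  -0.054 -0.017 -0.024] pos [0.5094 0.0774 0.0897] tilt [ 0.001  0.    -0.003] q [-0.32  0.93  0.13  2.04 -0.54  0.21 -1.36] op 0.701 t 15.2
```

Emit:
carry_out(motion=[0,0,0.3,0,0,0,0,0,0.3,0,0,0,0,0,0.2,0,0,0,0,0,0.15,0,0,0,0,0,0,0,0,0])

```text
clock: 15.88
tool_pos: [0.5076, 0.0774, 0.0803]
eef_rot: [0.999, -0.042, -0.0, -0.0]
contact_force: [0.3, -0.5, -4.4]
opening: 0.7
```

```bash
python3 r.py
```

```text
F [ 0.071 -0.286 -4.676  0.058  0.008  0.01 ] My [ 0.049  0.01  -0.004 -0.024] pos [0.5076 0.0774 0.0804] tilt [ 0.001 -0.001 -0.003] q [-0.31  0.94  0.12  2.04 -0.54  0.19 -1.36] op 0.699 t 16.025
```

Still carrying the weight, so 1-2 mm more, then open and rise.

Emit:
carry_out(motion=[0,0,0.1,0,0,0,0,0,0.1,0,0,0,0,0,0,0,0,0])

```text
clock: 16.45
tool_pos: [0.5076, 0.0774, 0.0801]
eef_rot: [0.999, -0.042, 0.0, -0.001]
contact_force: [-2.1, 0.3, 14.6]
opening: 0.694
```

```bash
python3 r.py
```

```text
F [-2.5500e+00  3.4300e-01  1.3861e+01 -2.5100e-01  5.3600e-01  1.1000e-02] My [0.535 0.55  0.565 0.493] pos [0.5076 0.0774 0.0801] tilt [ 0.001  0.    -0.003] q [-0.31  0.94  0.12  2.04 -0.54  0.19 -1.36] op 0.701 t 16.6
```

Emit:
carry_out(motion=[0,0,-0.1,0,0,0,0,0,0,0,0,0,0,0,0,0,0,0,0,0,0,0,0,0,0,0,-2,0,0,0,0,0,-3,0,0,0,0,0,-3,0,0,0,0,0,-2,0,0,0], hand=8.8)

```text
clock: 17.65
tool_pos: [0.5078, 0.0774, 0.1805]
eef_rot: [0.999, -0.042, 0.0, -0.0]
contact_force: [0.0, 0.6, 0.1]
opening: 0.999
```

```bash
python3 r.py
python3 - <<'E'
from h import *
from plan import plan
p=shot('top')
for d in finder.masks_of(p,'housing_c'):
    w,_,_=world(p,d['pixels']); zt=np.percentile(w[:,2],90); top=w[abs(w[:,2]-zt)<.006]
    r=cv2.minAreaRect((top[:,:2]*1000).astype(np.float32)); print(round(d['p'],2),d['extent'],round(zt,3),np.round(np.r_[r[0],r[1],r[2]],1))
plan(.538,.2025,.13,-5,8)
E
```

```text
F [ 0.418  0.063  0.29   0.043  0.01  -0.015] My [-0.018  0.009  0.026  0.024] pos [0.508  0.0775 0.1798] tilt [ 0.001  0.001 -0.003] q [-0.41  0.77  0.28  2.02 -0.49  0.42 -1.41] op 1.0 t 17.8
0.91 [150.5, 252.5, 181.9, 315.2] 0.061 [250.4 415.4  63.7 130.6  82.2]
0.85 [406.1, 281.3, 448.7, 339.0] 0.061 [ 192.5 -280.5   61.8  129.8   59. ]
0.65 [230.7, 151.6, 263.5, 185.4] 0.063 [558.4 200.2  61.3  84.1  84.4]
0.59 [185.2, 151.1, 221.1, 206.1] 0.063 [537.2 322.4  63.1 129.5  84.3]
0.43 [297.7, 196.3, 305.4, 215.9] 0.063 [458.6  56.2  14.   41.9  77. ]
[0.3, -1.6, 0.6, 0.0, 0.0, 0.0, 0.2, -1.6, 0.6, 0.0, 0.0, 0.0, 0.3, -1.6, 0.6, 0.0, 0.0, 0.0, 0.2, -1.6, 0.6, 0.0, 0.0, 0.0, 0.3, -1.6, 0.6, 0.0, 0.0, 0.0, 0.2, -1.5, 0.6, 0.0, 0.0, 0.0, 0.3, -1.6, 0.6, 0.0, 0.0, 0.0, 0.2, -1.6, 0.6, 0.0, 0.0, 0.0] end [0.5376 0.2023 0.1305] clock 17.95 q [-0.4   0.77  0.27  2.02 -0.49  0.42 -1.41]
```

Emit:
carry_out(motion=[0.4,-2.6,0.6,0,0,0,0.4,-2.6,0.6,0,0,0,0.4,-2.6,0.6,0,0,0,0.4,-2.6,0.6,0,0,0,0.4,-2.3,0.8,0,0,0,0,0,1,0,0,0,0,0,0.8,0,0,0,0,0,0,0,0,0])

```text
clock: 18.95
tool_pos: [0.5377, 0.2005, 0.1287]
eef_rot: [0.999, -0.043, -0.001, 0.0]
contact_force: [-0.1, -0.3, -0.1]
opening: 1.0
```

```bash
python3 r.py; python3 plan.py .538 .2025 .08 -5 4
```

```text
F [ 0.264 -0.332 -0.179  0.057  0.03  -0.025] My [0.013 0.021 0.029 0.056] pos [0.5384 0.2013 0.1298] tilt [ 0.    -0.    -0.002] q [-0.61  0.91  0.3   1.86 -0.55  0.46 -1.58] op 0.996 t 19.1
[0.0, 0.0, 1.2, 0.0, 0.0, 0.001, 0.0, 0.0, 1.3, 0.0, 0.0, 0.001, 0.0, -0.1, 1.2, 0.0, 0.0, 0.001, -0.1, 0.0, 1.3, 0.0, 0.0, 0.001] end [0.5376 0.2028 0.0799] clock 19.15 q [-0.61  0.91  0.3   1.86 -0.55  0.46 -1.58]
```

Emit:
carry_out(motion=[0,0,1.2,0,0,0,0,-0.1,1.3,0,0,0,0,0,1.3,0,0,0,0,0,1.1,0,0,0,0,0,0,0,0,0])

```text
clock: 19.77
tool_pos: [0.5377, 0.203, 0.0793]
eef_rot: [0.999, -0.042, -0.001, 0.0]
contact_force: [-0.3, 0.9, -0.5]
opening: 0.998
```

Emit:
carry_out(motion=[0,0,0,0,0,0,0,0,0,0,0,0,0,0,0,0,0,0,0,0,0,0,0,0,0,0,0,0,0,0,0,0,0,0,0,0], hand=5, grip_force=50)

```text
clock: 20.52
tool_pos: [0.5385, 0.2029, 0.0809]
eef_rot: [0.999, -0.042, -0.0, -0.0]
contact_force: [-0.8, -2.7, 5.1]
opening: 0.698
```

Emit:
carry_out(motion=[0,0,-0.5,0,0,0,0,0,-1.5,0,0,0,0.5,0,-3,0,0,0,1,0,-4,0,0,0,1,0,-4,0,0,0,1,0,-4,0,0,0,1,0,-4,0,0,0,0,0,-1,0,0,0])

```text
clock: 21.52
tool_pos: [0.5845, 0.1994, 0.3033]
eef_rot: [0.999, -0.042, 0.002, -0.001]
contact_force: [0.2, -0.4, -5.1]
opening: 0.698
```

```bash
python3 r.py
```

```text
F [ 0.086 -0.542 -4.808  0.048  0.03   0.017] My [0.021 0.05  0.001 0.046] pos [0.5818 0.1996 0.2994] tilt [ 0.    -0.003 -0.004] q [-0.67  0.73  0.48  1.62 -0.41  0.9  -1.68] op 0.7 t 21.675
```

Emit:
carry_out(motion=[0,0,0,0,0.18,0,0,0,0,0,0.18,0,0,0,0,0,0,0,0,0,0,0,0,0,0,0,0,0,0,0,0,0,0,0,-0.18,0,0,0,0,0,-0.18,0,0,0,0,0,0,0])

```text
clock: 22.72
tool_pos: [0.5868, 0.1976, 0.3007]
eef_rot: [0.999, -0.043, 0.002, -0.0]
contact_force: [0.7, -0.4, -4.9]
opening: 0.699
```

```bash
python3 r.py
```

```text
F [ 0.18  -0.036 -4.988  0.019 -0.043 -0.007] My [-0.125 -0.019 -0.032  0.003] pos [0.5831 0.1993 0.3   ] tilt [ 0.001  0.001 -0.003] q [-0.67  0.73  0.48  1.62 -0.41  0.9  -1.68] op 0.699 t 22.875
```

Emit:
carry_out(motion=[0,0,0,0,-0.18,0,0,0,0,0,-0.18,0,0,0,0,0,0,0,0,0,0,0,0,0,0,0,0,0,0,0,0,0,0,0,0.18,0,0,0,0,0,0.18,0,0,0,0,0,0,0])

```text
clock: 23.92
tool_pos: [0.5796, 0.2005, 0.3014]
eef_rot: [0.999, -0.041, -0.002, -0.001]
contact_force: [-0.5, 0.7, -4.8]
opening: 0.698
```

```bash
python3 r.py
```

```text
F [-0.374  0.247 -4.078  0.056  0.076 -0.007] My [0.174 0.053 0.07  0.006] pos [0.5837 0.1998 0.3009] tilt [ 0.001 -0.002 -0.004] q [-0.66  0.73  0.48  1.61 -0.41  0.91 -1.68] op 0.699 t 24.075
```

```bash
python3 r.py
```

```text
F [ 0.536  0.214 -4.609  0.043  0.068 -0.016] My [0.044 0.116 0.027 0.085] pos [0.5841 0.1991 0.3002] tilt [ 0.    -0.001 -0.003] q [-0.66  0.73  0.48  1.61 -0.41  0.9  -1.68] op 0.697 t 24.275
```

Emit:
carry_out(motion=[0,0,0,0,0.18,0,0,0,0,0,0.18,0,0,0,0,0,0,0,0,0,0,0,0,0,0,0,0,0,0,0,0,0,0,0,-0.18,0,0,0,0,0,-0.18,0,0,0,0,0,0,0])

```text
clock: 25.32
tool_pos: [0.5869, 0.1977, 0.3008]
eef_rot: [0.999, -0.043, 0.002, -0.0]
contact_force: [0.2, -0.2, -5.5]
opening: 0.699
```

```bash
python3 r.py; python3 r.py; python3 plan.py .538 .203 .088 -5 8
```

```text
F [-0.271 -0.171 -4.932  0.029 -0.079  0.016] My [-0.137 -0.076 -0.04  -0.063] pos [0.5832 0.1993 0.3001] tilt [ 0.001  0.002 -0.003] q [-0.67  0.73  0.48  1.62 -0.41  0.9  -1.68] op 0.701 t 25.475
F [-0.511  0.145 -4.293  0.034 -0.092  0.007] My [-0.161 -0.037 -0.063 -0.105] pos [0.5825 0.1999 0.3005] tilt [ 0.001 -0.    -0.004] q [-0.67  0.72  0.48  1.62 -0.41  0.9  -1.68] op 0.7 t 25.675
[-0.6, 0.0, 2.7, 0.0, 0.0, 0.001, -0.5, 0.0, 2.6, 0.0, 0.0, 0.001, -0.6, 0.0, 2.7, 0.0, 0.0, 0.001, -0.5, 0.0, 2.6, 0.0, 0.0, 0.001, -0.6, 0.1, 2.7, 0.0, 0.0, 0.001, -0.5, 0.0, 2.6, 0.0, 0.0, 0.001, -0.6, 0.0, 2.7, 0.0, 0.0, 0.001, -0.6, 0.0, 2.7, 0.0, 0.0, 0.001] end [0.5376 0.2029 0.0875] clock 25.725 q [-0.67  0.73  0.48  1.62 -0.41  0.9  -1.68]
```

Settled moments now swing from +0.07 to -0.09 N m, which looks loose. I'll repeat the nose-down tip with a longer settle to confirm.

Emit:
carry_out(motion=[0,0,0,0,-0.18,0,0,0,0,0,-0.18,0,0,0,0,0,0,0,0,0,0,0,0,0,0,0,0,0,0,0,0,0,0,0,0.18,0,0,0,0,0,0.18,0,0,0,0,0,0,0])

```text
clock: 26.72
tool_pos: [0.5796, 0.2005, 0.3014]
eef_rot: [0.999, -0.041, -0.002, -0.001]
contact_force: [0.8, 0.9, -4.6]
opening: 0.697
```

```bash
python3 r.py; python3 r.py; python3 r.py
```

```text
F [ 3.570e-01  3.060e-01 -4.651e+00  3.100e-02  8.600e-02 -1.000e-03] My [0.18  0.057 0.042 0.067] pos [0.5836 0.1998 0.3009] tilt [ 0.001 -0.002 -0.004] q [-0.66  0.73  0.48  1.61 -0.41  0.91 -1.68] op 0.7 t 26.875
F [-6.800e-02 -4.270e-01 -4.874e+00  3.200e-02  9.600e-02 -1.000e-03] My [0.087 0.076 0.096 0.126] pos [0.5841 0.1991 0.3002] tilt [ 0.    -0.001 -0.003] q [-0.66  0.73  0.48  1.61 -0.41  0.9  -1.68] op 0.7 t 27.075
F [-0.293  0.278 -4.637  0.053  0.07  -0.006] My [0.073 0.075 0.089 0.044] pos [0.5835 0.1992 0.3002] tilt [ 0.    -0.001 -0.003] q [-0.66  0.73  0.48  1.62 -0.41  0.9  -1.68] op 0.702 t 27.275
```

Emit:
carry_out(motion=[0,0,0,0,0.18,0,0,0,0,0,0.18,0,0,0,0,0,0,0,0,0,0,0,0,0,0,0,0,0,0,0,0,0,0,0,-0.18,0,0,0,0,0,-0.18,0,0,0,0,0,0,0])

```text
clock: 28.32
tool_pos: [0.5869, 0.1976, 0.3008]
eef_rot: [0.999, -0.043, 0.002, -0.0]
contact_force: [0.8, -0.5, -4.8]
opening: 0.699
```

```bash
python3 r.py; python3 r.py; python3 r.py; python3 plan.py .49 -.222 .25 11 16
```

```text
F [ 0.188  0.039 -4.573  0.027 -0.093 -0.006] My [-0.149 -0.085 -0.056 -0.083] pos [0.5831 0.1993 0.3001] tilt [ 0.001  0.002 -0.003] q [-0.67  0.73  0.48  1.62 -0.41  0.9  -1.68] op 0.699 t 28.475
F [-0.201 -0.059 -4.232  0.025 -0.052  0.015] My [-0.051 -0.039 -0.086 -0.032] pos [0.5825 0.1999 0.3004] tilt [ 0.001 -0.    -0.004] q [-0.67  0.72  0.48  1.62 -0.41  0.9  -1.68] op 0.702 t 28.675
F [ 1.640e-01 -2.670e-01 -4.412e+00  2.800e-02 -1.150e-01 -3.000e-03] My [-0.039 -0.141 -0.13  -0.15 ] pos [0.583  0.1996 0.3006] tilt [ 0.001 -0.    -0.004] q [-0.67  0.73  0.48  1.62 -0.41  0.9  -1.68] op 0.699 t 28.875
[-0.4, 2.7, 0.3, 0.0, 0.0, -0.017, -0.4, 2.6, 0.3, 0.0, 0.0, -0.017, -0.4, 2.7, 0.3, 0.0, 0.0, -0.017, -0.5, 2.7, 0.4, 0.0, 0.0, -0.017, -0.5, 2.6, 0.3, 0.0, 0.0, -0.017, -0.6, 2.6, 0.3, 0.0, 0.0, -0.017, -0.7, 2.7, 0.3, 0.0, 0.0, -0.017, -0.6, 2.6, 0.3, 0.0, 0.0, -0.017, -0.8, 2.6, 0.3, 0.0, 0.0, -0.017, -0.7, 2.6, 0.3, 0.0, 0.0, -0.017, -0.8, 2.5, 0.4, 0.0, 0.0, -0.017, -0.9, 2.6, 0.3, 0.0, 0.0, -0.017, -0.9, 2.5, 0.3, 0.0, 0.0, -0.017, -0.9, 2.6, 0.3, 0.0, 0.0, -0.017, -1.0, 2.5, 0.3, 0.0, 0.0, -0.017, -1.0, 2.5, 0.3, 0.0, 0.0, -0.017] end [ 0.4901 -0.2222  0.2502] clock 28.925 q [-0.67  0.73  0.48  1.62 -0.41  0.9  -1.68]
```

Repeatable ±0.08 N m swing, so the middle housing holds the loose bar. I'll carry it to the tray, with the housing underside well above the glue bottle.

Emit:
carry_out(motion=[-0.4,2.7,0.3,0,0,-0.017,-0.4,2.6,0.3,0,0,-0.017,-0.4,2.7,0.3,0,0,-0.017,-0.5,2.7,0.4,0,0,-0.017,-0.5,2.6,0.3,0,0,-0.017,-0.6,2.6,0.3,0,0,-0.017,-0.7,2.7,0.3,0,0,-0.017,-0.6,2.6,0.3,0,0,-0.017])

```text
clock: 29.92
tool_pos: [0.537, -0.0127, 0.2755]
eef_rot: [1.0, 0.026, 0.0, -0.0]
contact_force: [0.7, 0.3, -4.4]
opening: 0.697
```

Emit:
carry_out(motion=[-0.8,2.6,0.3,0,0,-0.017,-0.7,2.6,0.3,0,0,-0.017,-0.8,2.5,0.4,0,0,-0.017,-0.9,2.6,0.3,0,0,-0.017,-0.9,2.5,0.3,0,0,-0.017,-0.9,2.6,0.3,0,0,-0.017,-1.0,2.5,0.3,0,0,-0.017,-1.0,2.5,0.3,0,0,-0.017])

```text
clock: 30.92
tool_pos: [0.4901, -0.2234, 0.2504]
eef_rot: [0.996, 0.094, 0.0, -0.0]
contact_force: [0.6, 0.7, -4.8]
opening: 0.699
```

```bash
python3 r.py; python3 plan.py .49 -.222 .092 11 8
python3 - <<'E'
from h import *
p=shot('top'); w,_,_=world(p)
m=(abs(w[:,2]-.026)<.006)&(w[:,0]>.36)&(w[:,0]<.62)&(w[:,1]<-.07)&(w[:,1]>-.37)
print(m.sum(),cv2.minAreaRect((w[m][:,:2]*1000).astype(np.float32)))
p=shot('wrist'); save(p,'pics/w4.png')
E
```

```text
F [-2.310e-01 -9.000e-01 -4.575e+00 -7.600e-02 -8.800e-02  1.000e-03] My [-0.102 -0.103 -0.079 -0.066] pos [ 0.4896 -0.2243  0.2504] tilt [-0.001 -0.    -0.271] q [ 0.18  0.67  0.27  1.9  -0.28  0.62 -0.76] op 0.698 t 31.075
[0.0, 0.0, 2.0, 0.0, 0.0, -0.001, 0.0, 0.0, 2.0, 0.0, 0.0, -0.001, 0.0, 0.0, 1.9, 0.0, 0.0, -0.001, 0.0, 0.0, 2.0, 0.0, 0.0, -0.001, 0.0, 0.0, 2.0, 0.0, 0.0, -0.001, 0.0, 0.0, 2.0, 0.0, 0.0, -0.001, 0.0, 0.0, 2.0, 0.0, 0.0, -0.001, 0.0, -0.1, 1.9, 0.0, 0.0, -0.001] end [ 0.4898 -0.2216  0.0923] clock 31.125 q [ 0.18  0.67  0.26  1.9  -0.29  0.62 -0.76]
285 ((518.856201171875, -155.67819213867188), (176.62596130371094, 283.52874755859375), 57.587257385253906)
```

View pics/w4.png

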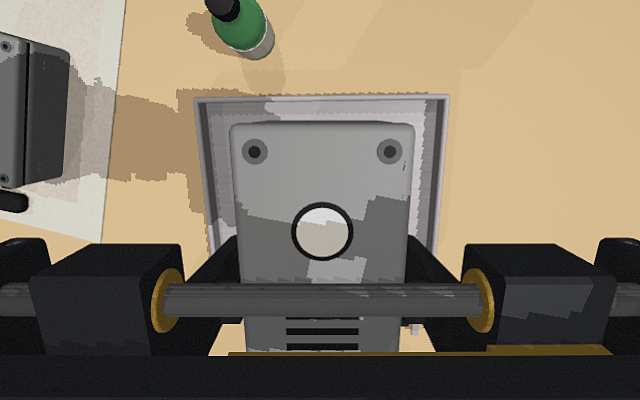

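The wrist view shows the housing front (235–410) centred between the tray walls (about 205 and 440) and parallel to them. The glue bottle at (240,30) is clear.

Emit:
carry_out(motion=[0,0,2,0,0,0,0,0,3,0,0,0,0,0,3,0,0,0,0,0,3,0,0,0,0,0,2.5,0,0,0,0,0,1.5,0,0,0,0,0,1,0,0,0,0,0,0.2,0,0,0])

```text
clock: 32.22
tool_pos: [0.4902, -0.222, 0.0881]
eef_rot: [0.996, 0.094, -0.0, -0.0]
contact_force: [-1.3, -0.7, -4.0]
opening: 0.697
```

```bash
python3 r.py
```

```text
F [-0.455 -0.13  -4.497  0.053 -0.095  0.006] My [-0.083 -0.102 -0.106 -0.089] pos [ 0.4904 -0.2223  0.0888] tilt [ 0.     0.    -0.275] q [ 0.27  0.93  0.11  1.97 -0.37  0.26 -0.69] op 0.7 t 32.375
```

Emit:
carry_out(motion=[0,0,0.2,0,0,0,0,0,0.2,0,0,0,0,0,0.1,0,0,0,0,0,0.1,0,0,0,0,0,0,0,0,0,0,0,0,0,0,0])

```text
clock: 33.17
tool_pos: [0.49, -0.2221, 0.0832]
eef_rot: [0.996, 0.094, 0.0, -0.0]
contact_force: [-0.8, 1.3, 5.6]
opening: 0.699
```

```bash
python3 r.py
```

```text
F [-0.979  1.019  6.116  0.067  0.401 -0.033] My [0.376 0.413 0.408 0.406] pos [ 0.49   -0.2221  0.0831] tilt [ 0.001  0.    -0.275] q [ 0.28  0.94  0.11  1.97 -0.37  0.25 -0.69] op 0.695 t 33.325
```

Touched down; the force changed sign at about 6 N. Release and rise clear.

Emit:
carry_out(motion=[0,0,0,0,0,0,0,0,0,0,0,0,0,0,0,0,0,0,0,0,0,0,0,0,0,0,-2,0,0,0,0,0,-4,0,0,0,0,0,-4,0,0,0,0,0,-4,0,0,0], hand=8.8)

```text
clock: 34.38
tool_pos: [0.4899, -0.2222, 0.2234]
eef_rot: [0.996, 0.094, -0.0, -0.0]
contact_force: [0.3, -0.6, 0.5]
opening: 1.0
```

Emit:
carry_out(motion=[-1,2,-1,0,0,0,-2,4,0,0,0,0,-2,4,0,0,0,0,-2,4,0,0,0,0,-2,4,0,0,0,0,-1,2,0,0,0,0,0,0,0,0,0,0])

```text
clock: 35.25
tool_pos: [0.4285, -0.4383, 0.2319]
eef_rot: [0.996, 0.093, -0.0, -0.0]
contact_force: [0.3, 1.3, 0.3]
opening: 0.998
```

```bash
python3 r.py
python3 - <<'E'
from h import *
p=shot('top'); save(p,'pics/t5.png',(130,90,480,340),2.2)
for t in ['housing_a','scraper','caliper','glue','pot_small','pot_large']:
  for d in finder.masks_of(p,t):
    w,_,_=world(p,d['pixels']); zt=np.percentile(w[:,2],90); top=w[abs(w[:,2]-zt)<.008]
    r=cv2.minAreaRect((top[:,:2]*1000).astype(np.float32)); print(t,round(d['p'],2),round(zt,3),np.round(np.r_[r[0],r[1],r[2]],1))
E
```

```text
F [ 0.044  0.609  0.022  0.028 -0.016  0.006] My [-0.062  0.003  0.012 -0.017] pos [ 0.4305 -0.435   0.2318] tilt [ 0.003 -0.    -0.278] q [ 0.59  0.77  0.22  1.68 -0.24  0.71 -0.45] op 1.0 t 35.4
housing_a 0.91 0.061 [ 193.8 -281.1   61.3  130.8   58.6]
housing_a 0.87 0.063 [505.4  77.3  61.7 130.3  85.2]
housing_a 0.84 0.061 [253.5 238.  129.1  63.1  75.9]
housing_a 0.8 0.063 [537.  322.   63.6 130.7  84.6]
housing_a 0.69 0.061 [250.8 415.7  64.8 129.6  81.6]
housing_a 0.63 0.065 [ 487.  -221.7  129.8   61.3   10.3]
scraper 0.84 0.02 [409.1 183.   35.4 183.3   0.7]
caliper 0.84 0.016 [ 353.4 -268.8   67.9  230.     8.4]
glue 0.76 0.109 [ 612.3 -131.1   18.6   17.4   12. ]
pot_small 0.81 0.032 [632.  198.1  48.4  49.2  66.7]
pot_large 0.89 0.036 [733.7 280.5  66.9  66.9   3. ]
```

View pics/t5.png

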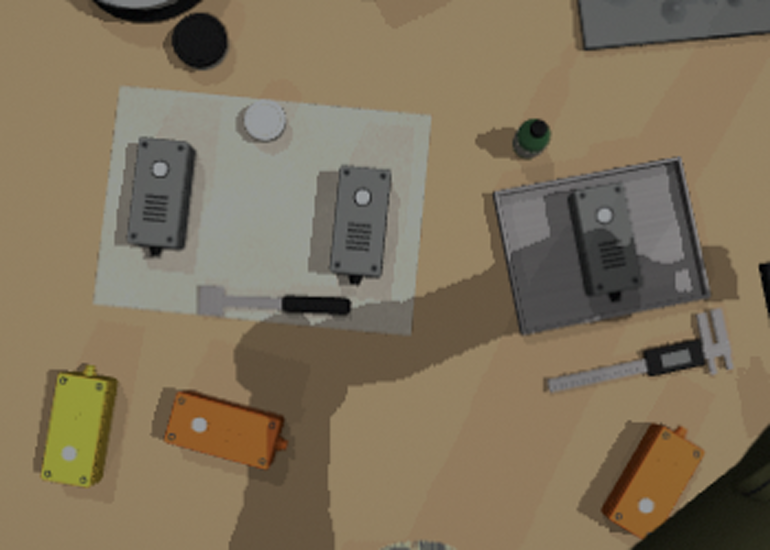

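The housing stands in the tray at (605,240), lid at 65 mm. The other two are on the sheet, everything else is where it was, and the arm is clear. Handing in.

```bash
python3 -c "
from h import *
print(workorder.finish_job(), monitor.get_state()['clock'])"
```

```text
the job is handed in; nothing more can be done
the job is handed in; nothing more can be done
```

The middle housing has the loose bar. It now stands flat, lid up, in the steel tray, and the job was handed in at about 35 s of the 72 s allowed.

- **First housing tested (nearest the tray):** the settled moment at the wrist stayed within about 0.04 N m through both tips. I judged it sound and set it back on the sheet about 4 mm from where it stood.
- **Middle housing:** the settled moment swung repeatedly between about +0.08 and -0.09 N m, the swing you gave for a loose bar.
- **Third housing:** I did not pick it up, because the loose one was already found.

**Last checks (top camera):**
- The tray housing's lid is at 65 mm, within 3 mm of the 62 mm expected, and it sits about 2 mm from the tray's middle.
- Both other housings are on the sheet with lids at 63 mm.
- The pots, scraper and glue bottle are within 2–3 mm of their starting readings. The caliper's two starting top-view fits differed by 18 mm, but it now reads within 2 mm of its starting scene-camera fit.
- The gripper is open and touching nothing.

**Checks that failed or disagreed:**
- The first nose-up tip of the first housing hit joint 6's limit and left a tilt of 0.12 rad, so I repeated the test higher up and further out.
- Readings taken right after a tip showed spikes of about ±0.65 N m on the sound housing. I took these as the arm stopping and used only settled values.
- The middle housing's first pair of readings was ambiguous (a swing of about 0.06–0.1 N m), so I repeated its tips until the swing was clear.
- I did not look for the knock spike itself; the finding rests on the moment swing alone.

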